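Shut off the feeder lanes and reset the width gauge

ROBOT

A 6-joint arm with a two-finger parallel gripper is mounted at the origin on the work surface. World frame = base frame: x ahead of the robot, y to its left, z up, the work surface at z = 0. Lengths are in m, angles in rad, forces in N, time in s.
With the tool pointing down it reaches from about 0.35 to 0.975 m from the base axis. Payload 4.9 kg.
Tool frame: the origin (TCP) lies at the very end of the fingers, on their centre line; the grasp point (between the pads) lies 19 mm behind it; z points along the fingers, y is the line along which they close (so a half turn about z gives the same grasp; the last joint's range is limited). The gripper opens to 85 mm and grips with 20 to 120 N. Pads are 22 mm wide; open, the fingers measure 114 mm over their backs; the gripper's body (76 mm by 85 mm) begins 54 mm behind the grasp point. The pads swing forward as they close: fully open they stand 13 mm farther back than shut.
Start: joints at [-1.319, 0.053, 1.613, -0, 1.476, -0.119], TCP at [0.226, -0.583, 0.231] pointing down, gripper open.
Joint ranges: [-3.01, 3.01], [-1.01, 2.22], [0.06, 2.58], [-1.02, 4.17], [0.09, 2.62], [-3.14, 3.14]. Speed limits (rad/s): [2.57, 2.57, 3.14, 3.14, 3.14, 3.14].

INTERFACE

Orientations are given as a rotation vector (axis times angle).
In Python, from station import ctrl gives the robot as it stands.
- The arm moves only by the tool jog_arm, never from a script. Its argument "plan" is a list of rows, each a list of 7 numbers: the shift along the tool's x, y, z in units of 0.02 m (1.0 is 0.02 m), then the turn, a rotation vector about the tool's x, y, z in units of 45 degrees (1.0 is 45 degrees), then the opening, from -1 (shut) to 1 (fully open). A call has 1 to 8 rows; each row shifts and turns the commanded pose from where the row before left it, along the tool's axes as they then stand; what a row does not reach is not made up. A row lasts 1/10 s, in which the tool goes at most 50 mm and 8.59 degrees, less where a joint would pass 70% of its speed; a pose out of reach is approached as far as the arm can. A call with a number of a shift or a turn outside -1 to 1 is refused whole. A call with a gripper value outside its range is refused whole. The fingers move at their own pace and stop on an object; "grip_force" is the grip in N (left out, the last holds). Time passes only in rows, so rows that do not move let the fingers close. It gives the time, the measured TCP pose, the force, the opening and the grip force at its end, in the units of the state.
- ctrl.get_obs(): the state, without advancing time (a new reading comes with each control period).
- ctrl.get_image(name): name is "scene" or "top" or "wrist"; returns (picture, depth): 384x512x3 uint8, red, green, blue; 384x512 float32, m along the optical axis (not along the pixel's ray), 0 where there is no reading.
- ctrl.camera_info(name): a dict with "camera_matrix" (3x3 intrinsics, pixels), "rvec" (rotation vector, rad) and "tvec" (3), from world to camera coordinates, as OpenCV has them; the wrist camera has in their place "T_tool_cam" (4x4, takes a point from camera to tool coordinates, whose origin is the TCP and whose axes are the flange's). Camera axes: x right, y down, z forward; pixel columns grow to the right and rows downward; lengths in m; the calibration is good to about 2 mm. A picture is of the moment at which its call begins: read the wrist's pose just before it. camera_info takes no time and is no camera call.
- ctrl.finish_job(): hands the job in; it is judged then, once.
The state is a dict: "t": time; "q": joint angles; "dq": joint speeds; "effort": joint torques, N m; "tool_pos": TCP position; "tool_rot": TCP orientation; "contact_force": force on the tool from outside, world axes, zero at the start; "wrist_torque": the same for the moment, N m; "opening": finger opening in m; "grip_force": force on a finger pad.
Only numpy, scipy, OpenCV 4.12 (cv2) and the standard library are available. Lean on these libraries where they do the work, as an engineer would, in place of code of your own. Each camera call takes 0.05 s, during which the arm holds its last target. There are 200 camera calls.

TASK

The parts feeder is being changed over to the next lot. First switch off all four lanes by pushing every red paddle in the row well over to its left side as seen from the robot (one drag of a fingertip along the row can do it); only then turn the black-barred knob on the sloping panel, in a few grasps if need be, until the red needle on top points at the middle of the green mark, and let go of it. Move the needle only by the knob, and leave the bin, the carton and the tape roll where they are.

Things in the scene. Friction and masses are not known exactly. Their poses are not given: they have to be found in the camera images.
- console: fixed blue wedge-shaped gauge console, 220 x 220 mm; origin at the centre of its underside. Its grey front panel faces -x and the robot, and slopes up at 0.5 rad (28.6 degrees) from a 40 mm high lip at x = -110 mm to the flat top deck, 109 mm high, x = 20 to 110 mm. The knob's axis meets the panel at (-45, 0, 75.5) mm, square to it: outward is (-0.479, 0, 0.878)
- knob_grip (a point): point on the knob's axis amid its grip bar, 35 mm out from the panel; z = outward along the axis, x = along the bar to its white-lined end; turns with the knob. Knob: aluminium disc, 84 mm diameter, top face 13 mm off the panel, with a black grip bar 80 mm long and 20 mm wide whose sides run from 14 to 51 mm off the panel
- knob_end (a point): point at the white-lined end of the grip bar, 40 mm from the knob's axis, 35 mm out from the panel
- knob (a joint): angle of the knob in rad, counter-clockwise positive as seen looking at the panel; at 0 the bar points straight up the slope. Stops at -3 and 3. Friction about 0.1 N m; it stays where it is left
- pointer_tip (a point): tip of the red needle (6 mm wide, pointing to the console's +x) on the orange slide (30 x 30 x 26 mm) on the top deck; 121 mm above the table, 75 mm to +x of the console's centre. The knob drives it along the console's y: 25 mm to +y (left as seen from the robot) for each rad counter-clockwise; clockwise moves it right
- green_mark: green mark, a fixed plate 22 x 26 x 8 mm on the deck's scale, with a 5 mm wide white centre line; origin under the middle of the edge nearest the needle, on the centre line; axes parallel to the console's. It stands 25 to 45 mm left or right of the console's middle
- yellow_mark: yellow mark, the same kind of plate on the other side of the middle; not wanted now
- bank: fixed grey switch box, 90 x 250 mm, 50 mm high; origin at the centre of its underside. Four red paddles (26 mm wide, 9 mm thick, 45 mm from pivot to tip) stand in a row along its y; pivots on the top face at x = 0, y = -82.5, -27.5, 27.5, 82.5 mm. A fingertip drawn along the row to +y, 35 mm above the top face, pushes each over and passes over it
- blue_bin: bystander: loose open blue bin 160 x 110 x 60 mm
- carton: bystander: loose cardboard carton 110 x 80 x 70 mm
- tape_roll: bystander: loose roll of brown packing tape lying flat, 90 mm diameter, 48 mm high
- switch0 (a joint): hinge angle (rad) of the first paddle, counted along the bank's +y: 0 = on, leaning 20 degrees from vertical to the bank's -y; grows as it swings to +y (left as seen from the robot), to a stop at 1.22 (leaning 50 degrees to +y). Off is above 0.8. It stays where it is left (friction 0.06 N m)
- switch0_tip (a point): tip (end face centre) of the first paddle
- switch1 (a joint): hinge angle (rad) of the second paddle, counted along the bank's +y: 0 = on, leaning 20 degrees from vertical to the bank's -y; grows as it swings to +y (left as seen from the robot), to a stop at 1.22 (leaning 50 degrees to +y). Off is above 0.8. It stays where it is left (friction 0.06 N m)
- switch1_tip (a point): tip (end face centre) of the second paddle
- switch2 (a joint): hinge angle (rad) of the third paddle, counted along the bank's +y: 0 = on, leaning 20 degrees from vertical to the bank's -y; grows as it swings to +y (left as seen from the robot), to a stop at 1.22 (leaning 50 degrees to +y). Off is above 0.8. It stays where it is left (friction 0.06 N m)
- switch2_tip (a point): tip (end face centre) of the third paddle
- switch3 (a joint): hinge angle (rad) of the fourth paddle, counted along the bank's +y: 0 = on, leaning 20 degrees from vertical to the bank's -y; grows as it swings to +y (left as seen from the robot), to a stop at 1.22 (leaning 50 degrees to +y). Off is above 0.8. It stays where it is left (friction 0.06 N m)
- switch3_tip (a point): tip (end face centre) of the fourth paddle

How it is judged:
On the way, in this order (a step that is already met when the one before it is completed fails the run):
1. all four lane switches are off (value of joint each of switch0, switch1, switch2, switch3 above 0.8 rad), for 0.1 s.
2. the needle points at the green mark's centre line (y of pointer_tip in the frame of green_mark between -0.0025 and 0.0025 m and velocity of joint knob between -0.05 and 0.05 rad/s), for 0.2 s.
At the end, for the whole second after the job is handed in: all four switches are off (each above 0.8 rad) and the needle's tip stands within 2.5 mm of the green mark's centre line, with the knob at rest (all of step 1 and all of step 2); the robot touches nothing.
It fails at once if the knob is turned (its bar's end moves over 6 mm) while a lane is still on (not (value of joint each of switch0, switch1, switch2, switch3 above 0.8 rad) and distance of knob_end from where it was at the start of the episode above 0.006 m).
It fails at once if the needle's slide is pushed directly (contact force between any of the fingers, the arm and pointer above 2 N).
It fails at once if a bystander is moved by more than 30 mm (distance of any of blue_bin, carton, tape_roll from where it was at the start of the episode above 0.03 m).
It also fails if it takes over 72 s, if anything falls off the work surface, if the arm or the gripper's body presses on something with over 40 N, if the wrist force passes 120 N, or if a joint passes its speed limit or range.

## Working session

There is one attempt and no reset: what is moved stays moved. The work goes in short steps, Python scripts to look and compute and a tool call to move; the robot and the scene stay as the last step left them, time stands still between calls to the robot, and variables do not carry over. Pictures are saved under pics/ and viewed, at most 10 in all, crops included, and the job is handed in when it is done.

Besides the shell and the picture viewer there is one more tool, called after "Call:" as name([rows], argument=value, ...), one row to a line, values as JSON. jog_arm: Moves the arm, as the interface text tells. Shifts and turns lie within -1 to 1; 1 stands for 0.02 m of shift or 45 degrees of turn. Its arguments: {"type":"object","properties":{"plan":{"type":"array"},"grip_force":{"type":"number"}},"required":["plan"]}

```bash
mkdir -p pics
cat > h.py <<'E'
import numpy as np, cv2
from scipy.spatial.transform import Rotation as R
from station import ctrl
def cloud(name):
    o=ctrl.get_obs(); im,d=ctrl.get_image(name); c=ctrl.camera_info(name); K=np.array(c["camera_matrix"])
    v,u=np.mgrid[:384,:512]
    P=np.stack([(u-K[0,2])/K[0,0]*d,(v-K[1,2])/K[1,1]*d,d],-1)
    if name=="wrist":
        T=np.array(c["T_tool_cam"]); P=P@T[:3,:3].T+T[:3,3]
        P=P@R.from_rotvec(o["tool_rot"]).as_matrix().T+np.array(o["tool_pos"])
    else:
        M=R.from_rotvec(np.ravel(c["rvec"])).as_matrix(); P=(P-np.ravel(c["tvec"]))@M
    P[d==0]=np.nan
    return im,P
def save(n,im): cv2.imwrite("pics/"+n,im[:,:,::-1])
E
python3 - <<'E'
from h import *
ims=[]
for n in("scene","top"):
    im,P=cloud(n); np.savez(n,im=im,P=P); ims.append(im)
    save(n+".png",im)
o=ctrl.get_obs(); print(o["t"],o["tool_pos"],R.from_rotvec(o["tool_rot"]).as_matrix().round(3))
E
```

```text
0.1 [ 0.22631579 -0.58197384  0.23019253] [[ 0.932  0.362 -0.001]
 [ 0.362 -0.932  0.002]
 [ 0.    -0.002 -1.   ]]
```

View pics/scene.png

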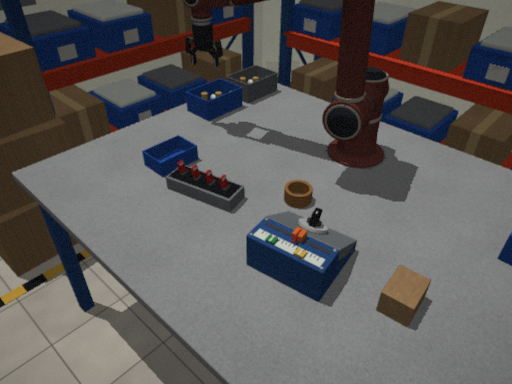

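View pics/top.png

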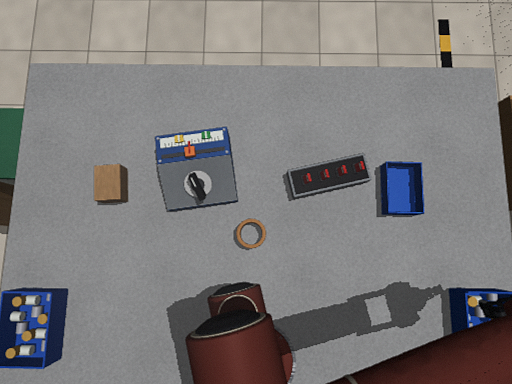

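The top view has +x up and +y left. The console is at about (197,170) with the green mark at (207,134), right of the needle at (190,152). The bank is at about (328,176) with four paddles at columns 308–361, and the tape roll is at (251,234).

Run:
```python
from h import *
z=np.load("top.npz"); im,P=z["im"].astype(int),z["P"]
r,g,b=im[...,0],im[...,1],im[...,2]
v,u=np.mgrid[:384,:512]
box=(v>140)&(v<205)&(u>280)&(u<375)
m=box&(abs(P[...,2]-.05)<.012)
q=P[m][:,:2].astype(np.float32); print("bank",cv2.minAreaRect(q),m.sum(),np.median(P[m][:,2]))
red=((r>110)&(g<60)&(b<60)).astype(np.uint8)*box
n,l,s,c=cv2.connectedComponentsWithStats(red.astype(np.uint8))
for i in range(1,n):
    if s[i,4]>8: print("pad",s[i],P[l==i].mean(0).round(4),P[l==i][:,2].max())
cb=(v>120)&(v<215)&(u>148)&(u<242)
m=cb&(abs(P[...,2]-.109)<.006); print("deck",cv2.minAreaRect(P[m][:,:2].astype(np.float32)),m.sum())
m=cb&(P[...,2]>.025); print("cons",cv2.minAreaRect(P[m][:,:2].astype(np.float32)))
for nm,mm in dict(green=(g>r+40)&(g>b+30),yellow=(r>150)&(g>120)&(b<90),orange=(r>150)&(g<110)&(b<80)).items():
    k=cb&mm; print(nm,k.sum(),P[k].mean(0).round(4))
mp=P[(v>215)&(v<252)&(u>230)&(u<270)&(P[...,2]>.03)]; print("tape",mp.mean(0),mp.max(0))
mp=P[(v>150)&(v<220)&(u>376)&(u<428)&(P[...,2]>.04)]; print("bin",mp.min(0),mp.max(0))
big=cv2.resize(z["im"][110:220,140:250],None,fx=5,fy=5,interpolation=cv2.INTER_CUBIC); save("c.png",big)
```

```text
bank ((0.5619471669197083, -0.21735809743404388), (0.09034767746925354, 0.2505009174346924), 13.723931312561035) 2004 0.0504083799614867
pad [360 161   5   8  23] [ 0.5851 -0.311   0.0883] 0.09861680700329378
pad [342 165   5   8  24] [ 0.5728 -0.2579  0.0858] 0.09708119495902433
pad [325 169   5   8  22] [ 0.5598 -0.2052  0.0843] 0.09577562591769868
pad [307 173   5   8  25] [ 0.547  -0.1511  0.0846] 0.09618489156852912
deck ((0.575331449508667, 0.1940617561340332), (0.20941044390201569, 0.22027507424354553), 8.671991348266602) 2293
cons ((0.5699856877326965, 0.1931336522102356), (0.2206469476222992, 0.22032083570957184), 8.78892993927002)
green 39 [0.6638 0.161  0.1173]
yellow 36 [0.6478 0.237  0.1188]
orange 49 [nan nan nan]
tape [0.37798222 0.0243366  0.04712406] [0.42231427 0.06725775 0.05374217]
bin [ 0.44405527 -0.50320588  0.04002219] [ 0.60619013 -0.38954356  0.06511769]
```

View pics/c.png

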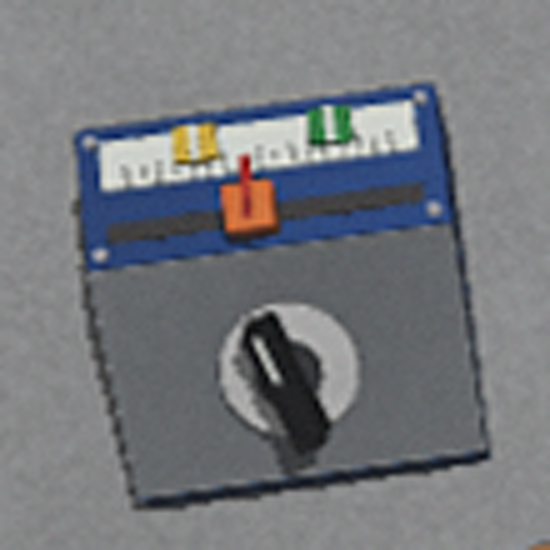

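Call:
jog_arm([
  [1,-0.2,0,0,0,0,-1],
  [1,-0.2,0,0,0,0,-1],
  [1,-0.2,0,0,0,0,-1],
  [1,-0.2,0,0,0,0,-1],
  [1,-0.2,0,0,0,0,-1],
  [1,-0.2,0,0,0,0,-1],
  [1,-0.2,0,0,0,0,-1],
  [1,-0.2,0,0,0,0,-1],
])

```text
t: 0.9
tool_pos: [0.3645, -0.4939, 0.2306]
tool_rot: [-3.087, -0.579, 0.001]
contact_force: [-0.1, 0.7, -0.3]
opening: 0.0002
grip_force: 0.0
```

Call:
jog_arm([
  [1,-0.2,0,0,0,0,-1],
  [1,-0.2,0,0,0,0,-1],
  [1,-0.2,0,0,0,0,-1],
  [1,-0.2,0,0,0,0,-1],
  [1,-0.2,0,0,0,0,-1],
  [1,-0.2,0,0,0,0,-1],
  [1,-0.2,0,0,0,0,-1],
  [1,-0.2,0,0,0,0,-1],
])

```text
t: 1.7
tool_pos: [0.502, -0.4061, 0.2305]
tool_rot: [-3.087, -0.579, 0.001]
contact_force: [0.2, -0.5, -0.4]
opening: -0.0003
grip_force: 0.0
```

Call:
jog_arm([
  [1,-0.2,0,0,0,0,-1],
  [1,-0.2,0.5,0,0,0,-1],
  [1,-0.2,0.8,0,0,0,-1],
  [1,-0.2,1,0,0,0,-1],
  [1,-0.2,1,0,0,0,-1],
  [0.4,-0.1,1,0,0,0,-1],
  [0,0,0.5,0,0,0,-1],
  [0,0,0,0,0,0,-1],
])

```text
t: 2.5
tool_pos: [0.5927, -0.3461, 0.1318]
tool_rot: [-3.084, -0.579, 0.006]
contact_force: [-0.2, 1.1, -0.6]
opening: 0.0001
grip_force: 0.0
```

Call:
jog_arm([
  [0,0,1,0,0,0,-1],
  [0,0,1,0,0,0,-1],
  [0,0,0.35,0,0,0,-1],
  [0,0,0,0,0,0,-1],
  [0.05,-0.5,0,0,0,0,-1],
  [0.1,-0.7,0,0,0,0,-1],
  [0.1,-0.7,0,0,0,0,-1],
  [0.1,-0.7,0,0,0,0,-1],
])

```text
t: 3.3
tool_pos: [0.5822, -0.2954, 0.0896]
tool_rot: [3.086, 0.579, 0.002]
contact_force: [-0.0, -2.7, -0.2]
opening: -0.0
grip_force: 0.8
```

Call:
jog_arm([
  [0.1,-0.7,0,0,0,0,-1],
  [0.1,-0.7,0,0,0,0,-1],
  [0.1,-0.7,0,0,0,0,-1],
  [0.1,-0.7,0,0,0,0,-1],
  [0.1,-0.7,0,0,0,0,-1],
  [0.1,-0.7,0,0,0,0,-1],
  [0.1,-0.7,0,0,0,0,-1],
  [0.1,-0.7,0,0,0,0,-1],
])

```text
t: 4.1
tool_pos: [0.556, -0.1851, 0.0883]
tool_rot: [3.087, 0.579, 0.0]
contact_force: [1.0, -1.9, -0.5]
opening: -0.0001
grip_force: 0.8
```

Call:
jog_arm([
  [0.1,-0.7,0,0,0,0,-1],
  [0.1,-0.7,0,0,0,0,-1],
  [0.1,-0.7,0,0,0,0,-1],
  [0.1,-0.7,0,0,0,0,-1],
  [0.1,-0.7,0,0,0,0,-1],
  [0.1,-0.7,0,0,0,0,-1],
  [0.1,-0.7,0,0,0,0,-1],
  [0.1,-0.7,0,0,0,0,-1],
])

```text
t: 4.9
tool_pos: [0.53, -0.0744, 0.088]
tool_rot: [-3.087, -0.579, 0.001]
contact_force: [0.7, -0.0, -0.1]
opening: 0.0002
grip_force: 0.0
```

Call:
jog_arm([
  [0,-0.2,-1,0,0,0,1],
  [0,0,-1,0,0,0,1],
  [0,0,-1,0,0,0,1],
  [0,0,-1,0,0,0,1],
  [0,0,-1,0,0,0,1],
  [0,0,-1,0,0,0,1],
  [0,0,-1,0,0,0,1],
  [0,0,0,0,0,0,1],
])

```text
t: 5.7
tool_pos: [0.5306, -0.0719, 0.2318]
tool_rot: [3.085, 0.579, 0.009]
contact_force: [0.9, 0.3, 0.4]
opening: 0.0856
grip_force: 0.0
```

Run:
```python
from h import *
im,P=cloud("scene"); np.savez("scene2",im=im,P=P)
r,g,b=im.astype(int)[...,0],im.astype(int)[...,1],im.astype(int)[...,2]
imt,Pt=cloud("top"); np.savez("top2",im=imt,P=Pt)
c,s=np.cos(.2395),np.sin(.2395)
for I,Q in((im,P),(imt,Pt)):
    I=I.astype(int)
    red=(I[...,0]>80)&(I[...,1]<65)&(I[...,2]<65)
    d=Q-np.array([.562,-.2174,.05]); X=c*d[...,0]+s*d[...,1]; Y=-s*d[...,0]+c*d[...,1]; Z=d[...,2]
    k=red&(abs(X)<.03)&(abs(Y)<.14)&(Z>.008)
    for p in(-.0825,-.0275,.0275,.0825):
        kk=k&(abs(Y-p-.01)<.0275); a=np.arctan2(Y[kk]-p,Z[kk]); rr=np.hypot(Y[kk]-p,Z[kk]); f=rr>.025
        print(p,kk.sum(),"lean deg",np.rad2deg(np.median(a[f])).round(1),Z[kk].max().round(4),Y[kk].max()-p)
im2=np.hstack([cv2.resize(im[140:220,150:260],(400,300)),cv2.resize(imt[145:205,275:375],(400,300))]); save("sw.png",im2)
```

```text
-0.0825 19 lean deg 36.4 0.0385 0.02834927011211571
-0.0275 19 lean deg 36.5 0.0374 0.029754707470657626
0.0275 17 lean deg 36.3 0.0406 0.028827167390713396
0.0825 74 lean deg 3.3 0.5046 0.037494144712457836
-0.0825 41 lean deg 35.5 0.0417 0.029242682486939134
-0.0275 47 lean deg 36.2 0.0409 0.029948858784956005
  return _methods._mean(a, axis=axis, dtype=dtype,
  ret = ret.dtype.type(ret / rcount)
Traceback (most recent call last):
ValueError: zero-size array to reduction operation maximum which has no identity
```

```bash
cat >> h.py <<'E'
C0=np.array([.570,.193,0]); yaw=.1534
Rc=R.from_euler("z",yaw).as_matrix()
def toC(P): return (P-C0)@Rc
def panel(P):  # up, left, out relative to the knob axis foot
    q=toC(P)-np.array([-.045,0,.0755]); return np.stack([q@[.8776,0,.4794],q[...,1],q@[-.4794,0,.8776]],-1)
def tgt(th,out,flip=-1):
    n=Rc@[-.4794,0,.8776]; up=Rc@[.8776,0,.4794]; l=Rc@[0,1,0]
    b=flip*(np.cos(th)*up+np.sin(th)*l); z=-n; M=np.stack([b,np.cross(z,b),z],1)
    return C0+Rc@[-.045,0,.0755]+out*n,M
E
python3 - <<'E'
from h import *
for f in("top","scene","top2"):
    z=np.load(f+".npz"); im,P=z["im"].astype(int),z["P"]; q=panel(P); c=toC(P)
    r,g,b=im[...,0],im[...,1],im[...,2]
    pm=(abs(q[...,2])<.006)&(abs(q[...,0])<.065)&(abs(q[...,1])<.1)&(np.hypot(q[...,0],q[...,1])>.05); print(f,"panel out",np.median(q[pm][:,2]))
    k=(q[...,2]>.045)&(q[...,2]<.06)&(np.hypot(q[...,0],q[...,1])<.05); p=q[k]
    if len(p)>4:
        ctr,sz,_=cv2.minAreaRect((p[:,:2]*1000).astype(np.float32)); u,s,vt=np.linalg.svd(p[:,:2]-p[:,:2].mean(0)); print("bar",k.sum(),ctr,sz,"dir",np.rad2deg(np.arctan2(vt[0,1],vt[0,0])))
    D=(c[...,2]>.105)&(c[...,2]<.145)&(c[...,0]>.02)&(c[...,0]<.115)&(abs(c[...,1])<.1)
    for nm,mm in dict(green=(g>r+40)&(g>b+20),yellow=(r>130)&(g>100)&(b<90),red=(r>120)&(g<60)&(b<60),orange=(r>150)&(g<120)&(b<90)&(g>=60)).items():
        kk=D&mm; e=c[kk]
        if len(e): print(nm,len(e),e.mean(0).round(4),e.min(0).round(4),e.max(0).round(4))
o=ctrl.get_obs(); print(o["q"],o["tool_pos"])
E
```

```text
top panel out -0.0006434950001640075
bar 189 (0.13217544555664062, -0.36786651611328125) (79.84941864013672, 20.588287353515625) dir -165.21132782801038
green 40 [ 0.088  -0.0463  0.1172] [ 0.0792 -0.0573  0.1134] [ 0.0985 -0.0342  0.1226]
yellow 89 [0.0596 0.0163 0.1267] [ 0.0286 -0.0073  0.1096] [0.099  0.0465 0.1368]
red 13 [0.0548 0.0056 0.13  ] [0.0362 0.0042 0.1215] [0.0695 0.0071 0.1349]
orange 82 [0.0422 0.0057 0.1327] [ 0.0281 -0.0082  0.1281] [0.0696 0.02   0.1368]
scene panel out -0.001152555142117631
bar 60 (3.4958763122558594, -0.03864288330078125) (77.33255767822266, 18.839231491088867) dir 15.690659196417105
green 43 [ 0.0897 -0.0447  0.1169] [ 0.0787 -0.0589  0.1137] [ 0.1001 -0.0322  0.1201]
yellow 61 [0.0781 0.0289 0.1202] [ 0.031  -0.0045  0.1063] [0.1015 0.0486 0.1339]
red 20 [0.0583 0.0056 0.1306] [0.0381 0.0005 0.1217] [0.0745 0.0087 0.1371]
orange 71 [0.042  0.0063 0.1323] [ 0.0295 -0.0078  0.1294] [0.0579 0.02   0.1358]
top2 panel out -0.0005911992532127012
bar 186 (0.9764785766601562, -0.10382080078125) (79.52738952636719, 20.924545288085938) dir -164.92454761629787
green 41 [ 0.0878 -0.0461  0.1172] [ 0.0778 -0.058   0.1127] [ 0.0975 -0.0342  0.121 ]
yellow 101 [0.0563 0.0144 0.1274] [ 0.0281 -0.0074  0.1115] [0.0985 0.0458 0.1358]
red 11 [0.0543 0.0055 0.1303] [0.0367 0.0045 0.1207] [0.07   0.007  0.1375]
orange 45 [0.044  0.0051 0.1314] [ 0.0279 -0.0087  0.1199] [0.0728 0.0195 0.1357]
[-2.74224681e-01 -1.64830039e-01  1.82729639e+00  1.39177668e-04
  1.47903679e+00  9.25495019e-01] [ 0.52898953 -0.07169067  0.22799123]
```

```bash
cat >> h.py <<'E'
def need(p,M,turn=True):
    o=ctrl.get_obs(); A=R.from_rotvec(o["tool_rot"]).as_matrix(); 
    print("t",o["t"],"q",np.round(o["q"],2),"shift(tool now)",(A.T@(p-o["tool_pos"])/.02).round(2),"shift(tool tgt)",(M.T@(p-o["tool_pos"])/.02).round(2),"turn",(R.from_matrix(A.T@M).as_rotvec()/(np.pi/4)).round(3))
    return A
E
python3 - <<'E'
from h import *
p,M=tgt(.26,.099); A=need(p,M)
# first spin about tool z by a, then tilt about fixed tool axis
e=R.from_matrix(A.T@M).as_euler("ZYX")/(np.pi/4); print("spin z, then y, then x (units)",e.round(3),p)
E
```

```text
t 5.8 q [-0.27 -0.16  1.83  0.    1.48  0.93] shift(tool now) [  2.2  -12.59   3.28] shift(tool tgt) [-1.27 12.87  2.6 ] turn [0.949 0.231 3.825]
spin z, then y, then x (units) [ 3.902 -0.613  0.178] [0.47862514 0.17887211 0.1623824 ]
```

Call:
jog_arm([
  [0.17,-0.97,0,0,0,0,1],
  [0.17,-0.97,0,0,0,0,1],
  [0.17,-0.97,0,0,0,0,1],
  [0.17,-0.97,0,0,0,0,1],
  [0.17,-0.97,0,0,0,0,1],
  [0.17,-0.97,0,0,0,0,1],
  [0.17,-0.97,0,0,0,0,1],
  [0.17,-0.97,0,0,0,0,1],
])

```text
t: 6.6
tool_pos: [0.4969, 0.0833, 0.2259]
tool_rot: [-3.087, -0.579, 0.005]
contact_force: [0.2, 0.3, 0.7]
opening: 0.0854
grip_force: 0.0
```

Call:
jog_arm([
  [0.17,-0.97,0,0,0,0,1],
  [0.17,-0.97,0,0,0,0,1],
  [0.17,-0.97,0,0,0,0,1],
  [0.17,-0.97,0,0,0,0,1],
  [0.17,-0.97,0,0,0,0,1],
  [0,0,0,0,0,-0.186,1],
  [0,0,0,0,0,-0.186,1],
  [0,0,0,0,0,-0.186,1],
])

```text
t: 7.4
tool_pos: [0.4777, 0.1791, 0.2259]
tool_rot: [-2.883, -1.246, 0.006]
contact_force: [1.0, 0.3, 0.2]
opening: 0.0856
grip_force: 0.0
```

Call:
jog_arm([
  [0,0,0,0,0,-0.186,1],
  [0,0,0,0,0,-0.186,1],
  [0,0,0,0,0,-0.186,1],
  [0,0,0,0,0,-0.186,1],
  [0,0,0,0,0,-0.186,1],
  [0,0,0,0,0,-0.186,1],
  [0,0,0,0,0,-0.186,1],
  [0,0,0,0,0,-0.186,1],
])

```text
t: 8.2
tool_pos: [0.4778, 0.1789, 0.2259]
tool_rot: [-1.717, -2.627, 0.004]
contact_force: [-0.8, -0.6, 0.0]
opening: 0.0854
grip_force: 0.0
```

Call:
jog_arm([
  [0,0,0,0,0,-0.186,1],
  [0,0,0,0,0,-0.186,1],
  [0,0,0,0,0,-0.186,1],
  [0,0,0,0,0,-0.186,1],
  [0,0,0,0,0,-0.186,1],
  [0,0,0,0,0,-0.186,1],
  [0,0,0,0,0,-0.186,1],
  [0,0,0,0,0,-0.186,1],
])

```text
t: 9.0
tool_pos: [0.4778, 0.1789, 0.2259]
tool_rot: [0.017, -3.138, 0.001]
contact_force: [-1.1, -0.1, 0.2]
opening: 0.0853
grip_force: 0.0
```

Call:
jog_arm([
  [0,0,0,0,0,-0.186,1],
  [0,0,0,0,0,-0.186,1],
  [0,0,0,0,0,-0.186,1],
  [0,0,0,0.045,-0.155,0,1],
  [0,0,0,0.045,-0.155,0,1],
  [0,0,0,0.045,-0.155,0,1],
  [0,0,0,0.045,-0.155,0,1],
  [0,0,0,0,0,0,1],
])

```text
t: 9.8
tool_pos: [0.4747, 0.1785, 0.2222]
tool_rot: [-0.582, 2.578, -0.041]
contact_force: [-0.3, 0.6, 0.1]
opening: 0.0854
grip_force: 0.0
```

Run:
```python
from h import *
p,M=tgt(.26,.099); need(p,M)
```

```text
t 9.8 q [ 0.23 -0.58  2.2  -0.04  1.02 -1.77] shift(tool now) [1.21 0.34 2.72] shift(tool tgt) [1.22 0.31 2.72] turn [0.004 0.001 0.038]
```

Run:
```python
from h import *
c,s=np.cos(.2395),np.sin(.2395)
for n in("top","scene"):
    I,Q=cloud(n); I=I.astype(int)
    red=(I[...,0]>80)&(I[...,1]<65)&(I[...,2]<65)
    d=Q-np.array([.562,-.2174,.05]); X=c*d[...,0]+s*d[...,1]; Y=-s*d[...,0]+c*d[...,1]; Z=d[...,2]
    k=red&(abs(X)<.03)&(Z>.008)&(Z<.06)
    for p in(-.0825,-.0275,.0275,.0825):
        kk=k&(abs(Y-p-.01)<.0275); f=kk&(np.hypot(Y-p,Z)>.025)
        if f.sum(): print(n,p,f.sum(),"lean",np.rad2deg(np.median(np.arctan2(Y[f]-p,Z[f]))).round(1))
p,M=tgt(.26,.099); need(p,M)
```

```text
top -0.0825 26 lean 33.6
top -0.0275 25 lean 35.7
top 0.0275 27 lean 35.2
top 0.0825 25 lean 34.5
scene -0.0825 17 lean 35.9
scene -0.0275 18 lean 35.8
scene 0.0275 16 lean 36.3
scene 0.0825 18 lean 35.8
t 9.9 q [ 0.23 -0.58  2.19 -0.04  1.02 -1.77] shift(tool now) [1.47 0.42 2.84] shift(tool tgt) [1.47 0.39 2.84] turn [0.003 0.005 0.037]
```

Call:
jog_arm([
  [0.6,0.15,0.9,0,0,0.038,1],
  [0.6,0.15,0.9,0,0,0,1],
  [0,0,0.9,0,0,0,1],
  [0,0,0,0,0,0,1],
  [0,0,0,0,0,0,1],
])

```text
t: 10.4
tool_pos: [0.4845, 0.1792, 0.1697]
tool_rot: [-0.54, 2.58, -0.032]
contact_force: [0.1, 0.3, 0.5]
opening: 0.0855
grip_force: 0.0
```

Run:
```python
from h import *
p,M=tgt(.26,.019); need(p,M)
im,P=cloud("wrist"); save("w1.png",im); q=panel(P)
k=(q[...,2]>.045)&(q[...,2]<.06)&(np.hypot(q[...,0],q[...,1])<.05); 
print(k.sum())
if k.sum()>9: print(cv2.minAreaRect((q[k][:,:2]*1000).astype(np.float32)))
```

```text
t 10.4 q [ 0.23 -0.51  2.25 -0.04  0.9  -1.74] shift(tool now) [0.44 0.13 4.18] shift(tool tgt) [0.41 0.14 4.18] turn [ 0.002  0.008 -0.002]
3077
((0.5144309997558594, -1.7323532104492188), (79.28736877441406, 19.952028274536133), 15.538826942443848)
```

View pics/w1.png

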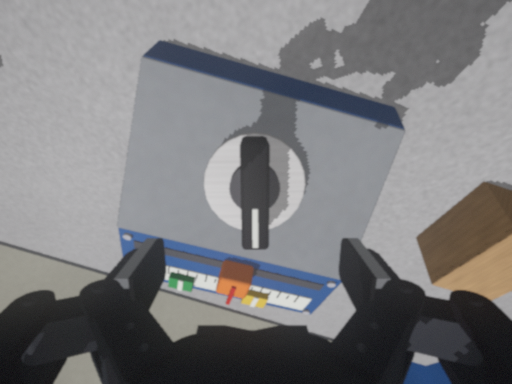

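The wrist view shows the bar square between the open fingers (bar centre at (255,192), white end toward the deck). The green mark is at (181,282) and the needle tip at (230,300). All four paddles lean about 36°, so they are off. Next I go in and grip.

Call:
jog_arm([
  [0.2,0.05,0.9,0,0,0.01,1],
  [0.2,0.05,0.9,0,0,0,1],
  [0,0,0.9,0,0,0,1],
  [0,0,0.9,0,0,0,1],
  [0,0,0.5,0,0,0,1],
  [0,0,0,0,0,0,1],
  [0,0,0,0,0,0,1],
])

```text
t: 11.15
tool_pos: [0.5163, 0.1844, 0.0945]
tool_rot: [-0.53, 2.58, -0.029]
contact_force: [-0.5, 0.3, 0.2]
opening: 0.0857
grip_force: 0.0
```

Run:
```python
from h import *
p,M=tgt(.27,.019); need(p,M); print(ctrl.get_obs()["contact_force"])
```

```text
t 11.15 q [ 0.22 -0.3   2.24 -0.05  0.7  -1.73] shift(tool now) [0.04 0.02 0.11] shift(tool tgt) [0.04 0.02 0.11] turn [ 0.002  0.011 -0.024]
[-0.48565737  0.30331292  0.15971718]
```

Close on the bar.

Call:
jog_arm([
  [0,0,0,0,0,0,-1],
  [0,0,0,0,0,0,-1],
  [0,0,0,0,0,0,-1],
  [0,0,0,0,0,0,-1],
  [0,0,0,0,0,0,-1],
  [0,0,0,0,0,0,-1],
  [0,0,0,0,0,0,-1],
  [0,0,0,0,0,0,-1],
], grip_force=50)

```text
t: 11.95
tool_pos: [0.5159, 0.1839, 0.0939]
tool_rot: [-0.531, 2.581, -0.03]
contact_force: [-4.6, -3.7, 4.7]
opening: 0.0193
grip_force: 49.4
```

Call:
jog_arm([
  [0,0,0,0,0,0.1,-1],
  [0,0,0,0,0,0.15,-1],
  [0,0,0,0,0,0.15,-1],
  [0,0,0,0,0,0.15,-1],
  [0,0,0,0,0,0.15,-1],
  [0,0,0,0,0,0.15,-1],
  [0,0,0,0,0,0.15,-1],
  [0,0,0,0,0,0.15,-1],
])

```text
t: 12.75
tool_pos: [0.5159, 0.1846, 0.094]
tool_rot: [0.661, 2.58, 0.277]
contact_force: [-2.3, 2.3, 4.0]
opening: 0.0194
grip_force: 49.2
```

Call:
jog_arm([
  [0,0,0,0,0,0.15,-1],
  [0,0,0,0,0,0.15,-1],
  [0,0,0,0,0,0.15,-1],
  [0,0,0,0,0,0.15,-1],
  [0,0,0,0,0,0.15,-1],
  [0,0,0,0,0,0.15,-1],
  [0,0,0,0,0,0.15,-1],
  [0,0,0,0,0,0,-1],
])

```text
t: 13.55
tool_pos: [0.5164, 0.185, 0.0943]
tool_rot: [1.688, 2.169, 0.525]
contact_force: [1.9, 5.1, 2.3]
opening: 0.0191
grip_force: 48.8
```

```bash
cat > m.py <<'E'
from h import *
p,M=tgt(.27,.019); need(p,M)
for n in("wrist","top","scene"):
    im,P=cloud(n); np.savez("m_"+n,im=im,P=P); c=toC(P); I=im.astype(int); r,g,b=I[...,0],I[...,1],I[...,2]
    D=(c[...,2]>.112)&(c[...,2]<.145)&(c[...,0]>.02)&(c[...,0]<.115)&(abs(c[...,1])<.1)
    for nm,mm in dict(green=(g>r+40)&(g>b+20),red=(r>110)&(g<60)&(b<60)&(c[...,0]>.05),orange=(r>150)&(g<120)&(b<90)&(g>=60)).items():
        e=c[D&mm]
        if len(e)>2: print(n,nm,len(e),e.mean(0).round(4),"mid y",((e.min(0)+e.max(0))/2)[1].round(4),np.ptp(e[:,1]).round(4))
E
python3 m.py
```

```text
t 13.55 q [ 0.22 -0.3   2.24 -0.05  0.7   0.  ] shift(tool now) [-0.01 -0.05  0.1 ] shift(tool tgt) [ 0.05 -0.    0.1 ] turn [ 0.013  0.007 -2.224]
wrist green 164 [ 0.0923 -0.0398  0.1169] mid y -0.0444 0.0228
wrist red 7 [ 0.053  -0.0364  0.1336] mid y -0.0364 0.0005
wrist orange 189 [ 0.0486 -0.032   0.1327] mid y -0.0334 0.0213
top green 41 [ 0.0877 -0.0461  0.1174] mid y -0.0461 0.0233
top red 10 [ 0.0623 -0.0382  0.1284] mid y -0.0381 0.0026
top orange 73 [ 0.0426 -0.0369  0.1324] mid y -0.0375 0.0284
scene green 45 [ 0.0902 -0.0442  0.1172] mid y -0.0452 0.0251
scene red 21 [ 0.0616 -0.0392  0.1283] mid y -0.0407 0.0106
scene orange 65 [ 0.0425 -0.0371  0.132 ] mid y -0.0374 0.0268
```

Call:
jog_arm([
  [0,0,0,0,0,0.13,-1],
  [0,0,0,0,0,0.13,-1],
  [0,0,0,0,0,0.1,-1],
  [0,0,0,0,0,0.04,-1],
  [0,0,0,0,0,0,-1],
  [0,0,0,0,0,0,-1],
])

```text
t: 14.3
tool_pos: [0.5166, 0.185, 0.0945]
tool_rot: [2.038, 1.913, 0.605]
contact_force: [4.3, 5.0, 0.4]
opening: 0.0193
grip_force: 48.8
```

```bash
python3 m.py
python3 - <<'E'
from h import *
a=np.load("m_top.npz")["im"][122:162,170:225]; b=np.load("m_scene.npz")["im"][215:265,245:325]
save("n.png",np.hstack([cv2.resize(a,(400,291),interpolation=2),cv2.resize(b,(400,291),interpolation=2)]))
E
```

```text
t 14.3 q [ 0.22 -0.3   2.24 -0.05  0.7   0.31] shift(tool now) [-0.03 -0.06  0.1 ] shift(tool tgt) [0.06 0.   0.1 ] turn [ 0.016  0.006 -2.622]
wrist green 351 [ 0.0901 -0.0425  0.117 ] mid y -0.0457 0.0255
wrist red 17 [ 0.0578 -0.0439  0.134 ] mid y -0.0438 0.001
wrist orange 425 [ 0.0445 -0.0426  0.1322] mid y -0.0444 0.0277
top green 38 [ 0.0879 -0.0458  0.117 ] mid y -0.0459 0.0235
top red 11 [ 0.061  -0.0459  0.1311] mid y -0.0465 0.0052
top orange 71 [ 0.042  -0.0445  0.1326] mid y -0.0457 0.0284
scene green 46 [ 0.0902 -0.0446  0.1169] mid y -0.0451 0.0254
scene red 20 [ 0.0614 -0.0467  0.1273] mid y -0.0481 0.0141
scene orange 65 [ 0.0428 -0.0453  0.1323] mid y -0.0453 0.0273
```

View pics/n.png

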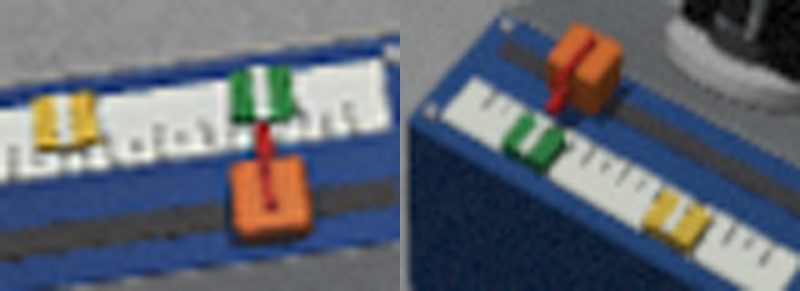

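The crop shows the needle tip at (262,125) just below the mark's white line at (264,120), less than 1 mm off. Next I release, back out and check again.

Call:
jog_arm([
  [0,0,0,0,0,0,0.2],
  [0,0,0,0,0,0,1],
  [0,0,0,0,0,0,1],
  [0,0,0,0,0,0,1],
  [0,0,0,0,0,0,1],
  [0,0,0,0,0,0,1],
  [0,0,-0.5,0,0,0,1],
  [0,0,-0.8,0,0,0,1],
])

```text
t: 15.25
tool_pos: [0.5024, 0.182, 0.1155]
tool_rot: [2.043, 1.913, 0.598]
contact_force: [0.3, 0.3, -0.1]
opening: 0.0853
grip_force: 0.0
```

Call:
jog_arm([
  [0,0,-0.9,0,0,0,1],
  [0,0,-0.9,0,0,0,1],
  [0,0,-0.9,0,0,0,1],
  [0,0,-0.9,0,0,0,1],
  [0,0,-0.9,0,0,0,1],
  [0,0,-0.5,0,0,0,1],
  [0,0,0,0,0,0,1],
  [0,0,0,0,0,0,1],
])

```text
t: 16.05
tool_pos: [0.4552, 0.1745, 0.2033]
tool_rot: [2.042, 1.911, 0.601]
contact_force: [1.5, 0.5, -1.2]
opening: 0.0854
grip_force: 0.0
```

```bash
python3 m.py
python3 - <<'E'
from h import *
im,P=cloud("wrist"); q=panel(P); k=(q[...,2]>.045)&(q[...,2]<.06)&(np.hypot(q[...,0],q[...,1])<.05)
print(k.sum(),cv2.minAreaRect((q[k][:,:2]*1000).astype(np.float32)) if k.sum()>9 else "")
a=np.load("m_top.npz")["im"][122:162,170:225]
c=toC(np.load("m_wrist.npz")["P"]); v,u=np.where((abs(c[...,0]-.08)<.01)&(abs(c[...,1]+.045)<.03)); print(u.min() if len(u) else 0,u.max() if len(u) else 0)
v0,u0=int(v.mean()),int(u.mean()); b=im[max(0,v0-35):v0+35,max(0,u0-45):u0+45]
save("n2.png",np.hstack([cv2.resize(a,(400,300),interpolation=2),cv2.resize(b,(400,300),interpolation=2)]))
E
```

```text
t 16.05 q [ 0.23 -0.64  2.27 -0.04  1.01  0.31] shift(tool now) [0.02 0.01 6.37] shift(tool tgt) [-0.07  0.02  6.37] turn [ 0.011  0.004 -2.624]
wrist green 146 [ 0.0903 -0.0416  0.1168] mid y -0.0459 0.0253
wrist orange 257 [ 0.0472 -0.0436  0.1314] mid y -0.0449 0.0274
top green 38 [ 0.0882 -0.046   0.1178] mid y -0.0459 0.0234
top red 10 [ 0.0606 -0.0461  0.1316] mid y -0.0466 0.0046
top orange 73 [ 0.0419 -0.0447  0.1325] mid y -0.0452 0.0284
scene green 46 [ 0.0905 -0.0444  0.1172] mid y -0.0446 0.0258
scene red 20 [ 0.0625 -0.0457  0.1286] mid y -0.0436 0.0175
scene orange 64 [ 0.0425 -0.0453  0.1322] mid y -0.0461 0.0284
2119 ((0.506135106086731, -0.9467430114746094), (79.28665161132812, 19.801719665527344), 76.88611602783203)
360 383
```

View pics/n2.png

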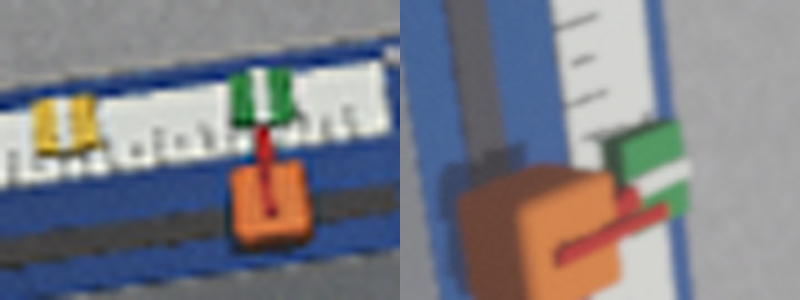

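The needle is still on the white line in the top view (tip (263,130), line (263,123)). The bar angle of -1.80 rad puts the needle at -45 mm, matching the mark at about -45.

```bash
python3 -c "
from station import ctrl
print(ctrl.finish_job())"
```

```text
the job is handed in; nothing more can be done
None
```

I pushed all four lanes off first, then turned the knob in one grasp until the needle lined up with the green mark's centre line (within about 1 mm in the camera views), let go, backed clear and handed the job in; no verdict came back.

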